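Latch the slack dust box door

TASK

Two grey dust-extraction boxes stand on the leather bench, each with a gasketed door on top held by a T-handle compression latch. One door has been left slack: it stands proud of its gasket and its T-handle lies across the box. Turn that T-handle clockwise (seen from above) about a quarter turn, fully home, so that the door is drawn tight on its gasket, let go of it, and leave the other box's latch, already tight, as it is.

Things in the scene. Friction and masses are not known exactly. Their poses are not given: they have to be found in the camera images.
- slack_grip (a point): Centre of the black T-handle bar of the slack door, on its turning axis: bar 90 mm long (this point's y), 16 wide (x), 24 high, on an 18 mm steel stem; z is up the axis, tilted at most 0.08 rad. 46 mm above the door's upper face, with a 44 mm washer 4 mm thick at the stem's foot; about 158 mm above the bench when slack, 149 when tight (sinks 7.4 mm per rad). Free space all round.
- slack_latch (a joint): Turn of the slack door's T-handle, rad: 0 = bar straight across the box (slack), 1.57 = hard stop, bar in line with the box from front to hinge (door tight). Grows clockwise seen from above. Starts between 0.1 and 0.35. Needs about 0.08 to 0.15 N m; it stays where it is left.
- slack_door (a joint): Opening of the slack door, rad: 0 = tight, 0.08 = slack, front edge 16 mm proud. It is 0.08 - 0.051 x slack_latch (cam). Grey steel box fixed to the bench, 200 mm long, 160 wide, door top 103 high when tight, turned up to 0.45 rad from square; hinge on the side away from the robot, 145 mm behind the handle, which is on the centre line near the front edge.
- sealed_latch (a joint): Turn of the other box's T-handle, same make and meaning: starts at 1.5 to 1.57 (tight, bar in line with its box) and is to stay so. The two boxes may change places left and right.

How it is judged:
By the outcome, as a careful person would: the job done as asked, in the order asked, and still so for the second after the job is handed in, with the robot touching nothing.
It also fails if it takes over 32 s, if anything falls off the work surface, if the arm or the gripper's body presses on something with over 40 N, if the wrist force passes 120 N, or if a joint passes its speed limit or range.

ROBOT

A 6-joint arm with a two-finger parallel gripper is mounted at the origin on the work surface. World frame = base frame: x ahead of the robot, y to its left, z up, the work surface at z = 0. Lengths are in mm, angles in rad, forces in N, time in s.
With the tool pointing down it reaches from about 350 to 875 mm from the base axis. Payload 4.2 kg.
Tool frame: the origin (TCP) lies midway between the tips of the shut fingers; the grasp point (between the pads) lies 19 mm behind it (arm.grip_point_offset is the z of the grasp point in the tool frame, in mm); z points along the fingers, x is the direction in which the jaws open and shut, and the axes are right-handed (so a half turn about z gives the same grasp; the last joint's range is limited). The gripper opens to 85 mm and grips with 20 to 120 N. Pads are 22 mm wide; open, the fingers measure 114 mm over their backs; the gripper's body (76 mm by 85 mm) begins 54 mm behind the grasp point. The pads swing forward as they close: fully open they stand 13 mm farther back than shut.
Start: joints at [-1.065, 0.385, 0.008, 0, -1.194, -0.259], TCP at [152.706, -606.036, 231.312] pointing down, gripper open.
Joint ranges: [-3.14, 3.14], [-1.21, 2.06], [-1.07, 1.41], [-3.16, 2.05], [-2.99, -0.16], [-3.1, 3.1]. Speed limits (rad/s): [2.79, 2.79, 3.14, 3.14, 3.14, 3.14].

INTERFACE

Orientations are given as a unit quaternion [x, y, z, w].
In Python, from bench import arm gives the robot as it stands.
- The arm moves only by the shell command python3 -m jog 'ROWS'. ROWS is JSON, a list of rows, each an object of numbers: "hand": the finger opening in mm, from 0 to 85.4; "dx", "dy", "dz": the shift along the tool's x, y, z in mm; "rx", "ry", "rz": the turn, a rotation vector about the tool's x, y, z in rad. A call has 1 to 5 rows; each row shifts and turns the commanded pose from where the row before left it, along the tool's axes as they then stand; what a row does not reach is not made up. A row lasts 1/12 s, in which the tool goes at most 41.7 mm and 7.16 degrees, less where a joint would pass 70% of its speed; a pose out of reach is approached as far as the arm can. A call with a gripper value outside its range is refused whole. The fingers move at their own pace and stop on an object; the grip force is fixed at half the most. Time passes only in rows, so rows that do not move let the fingers close. It gives the time, the measured TCP pose, the force and the opening at its end, in the units of the state.
- arm.read_state(): the state, without advancing time (a new reading comes with each control period).
- arm.get_image(name): name is "scene" or "top"; returns a dict with "img" (480x640x3 uint8, red, green, blue), "depth" (480x640 float32, mm along the optical axis (not along the pixel's ray), 0 where there is no reading), "intrinsics" (3x3 intrinsics, pixels), "R" (3x3) and "t" (3): a world point X has camera coordinates R X + t. Camera axes: x right, y down, z forward; pixel columns grow to the right and rows downward; lengths in mm; the calibration is good to about 2 mm. A picture is of the moment at which its call begins.
- arm.job_done(): hands the job in, once; it reports no verdict.
The state is a dict: "clock": time; "joints": joint angles; "joint_vel": joint speeds; "joint_efforts": joint torques, N m; "position": TCP position; "ee_rot": TCP orientation; "contact_force": force on the tool from outside, world axes, zero at the start; "wrist_torque": the same for the moment, N m; "gripper_width": finger opening in mm.
Only numpy, scipy, OpenCV 4.12 (cv2) and the standard library are available. Lean on these libraries where they do the work, as an engineer would, in place of code of your own. Each camera call takes 0.05 s, during which the arm holds its last target.

## Working session

There is one attempt and no reset: what is moved stays moved. The work goes in short steps, Python scripts to look and compute and a shell command to move; the robot and the scene stay as the last step left them, time stands still between calls to the robot, and variables do not carry over. Pictures are saved under pics/ and viewed, and the job is handed in when it is done.

```bash
mkdir -p pics; ls; python3 - <<'E'
from bench import arm
import cv2,numpy as np
print(arm.read_state())
for n in ("scene","top"):
    d=arm.get_image(n); cv2.imwrite(f"pics/{n}0.png",d["img"][:,:,::-1]); np.savez(f"pics/{n}0.npz",**d)
    print(n,d["intrinsics"],d["R"],d["t"])
E
```

```text
pics
{'clock': 0.0, 'joints': array([-1.06543074e+00,  3.85587371e-01,  6.60832130e-03, -4.98923753e-04,
       -1.19403519e+00, -2.58586386e-01]), 'joint_vel': array([ 0.0003643 , -0.00206528, -0.0016182 , -0.00156974,  0.00108551,
        0.00024406]), 'joint_efforts': array([ 8.24392864e-04, -3.92287266e+01,  1.88404316e+01,  4.18590099e+00,
       -4.44323858e-03, -2.53357399e-06]), 'position': array([ 152.53555172, -605.48137866,  230.19616995]), 'ee_rot': array([ 6.14774562e-01,  7.88702070e-01,  6.48589862e-04, -9.28908923e-04]), 'contact_force': array([ 0.10520811, -0.83242092, -0.25928445]), 'wrist_torque': array([-0.02960973,  0.03165445, -0.00949795]), 'gripper_width': 85.52722290323513}
scene [[482.64669972   0.         318.907807  ]
 [  0.         482.64669972 248.4300416 ]
 [  0.           0.           1.        ]] [[ 0.82326411  0.56754632 -0.01128584]
 [ 0.40261415 -0.59780351 -0.69320474]
 [-0.40017252  0.56614675 -0.72065235]] [-490.01847018 -162.22982361 1330.91765103]
top [[602.64064286   0.         322.20400758]
 [  0.         602.64064286 245.30409805]
 [  0.           0.           1.        ]] [[ 0.02285545 -0.99973364 -0.00320458]
 [-0.98861188 -0.02212406 -0.14885255]
 [ 0.148742    0.00657018 -0.98885421]] [ -21.76439081  656.26711591 1293.49281727]
```

View pics/scene0.png

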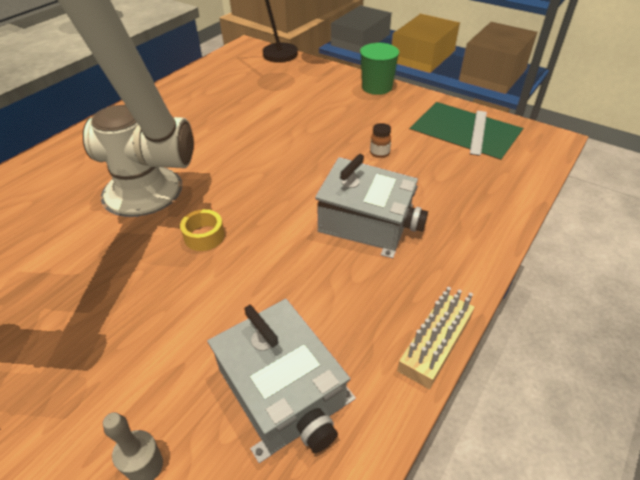

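View pics/top0.png

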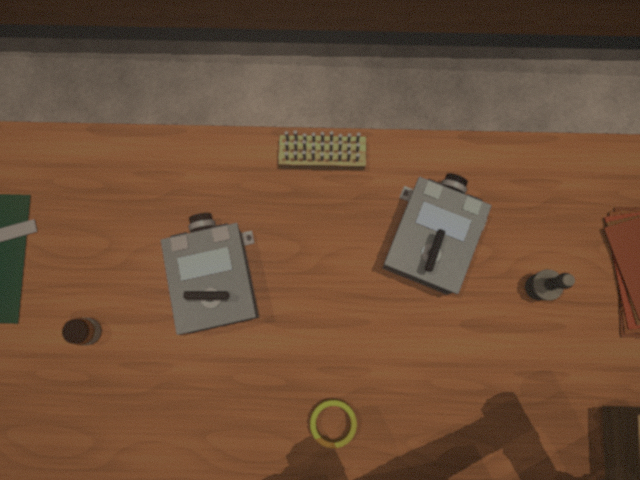

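The top view shows the left box, at about (208,278), with its bar across at (206,296), so that is the slack one. On the right box the bar at (435,250) runs in line with the box. Next I'll measure the slack handle.

```bash
cat > h.py <<'E'
import numpy as np,cv2
def cloud(d):
    K=d["intrinsics"];z=d["depth"].astype(float);v,u=np.mgrid[:480,:640]
    P=np.stack([(u-K[0,2])/K[0,0]*z,(v-K[1,2])/K[1,1]*z,z],-1)
    W=(P-d["t"])@d["R"]; W[z==0]=np.nan; return W
E
python3 - <<'E'
from h import *
for n,box in (("top",(150,265,205,345)),("scene",(300,430,140,260))):
    d=dict(np.load(f"pics/{n}0.npz"));W=cloud(d);x0,x1,y0,y1=box
    m=np.zeros((480,640),bool);m[y0:y1,x0:x1]=1
    im=d["img"].astype(int); 
    b=m&(W[...,2]>135)&(W[...,2]<185)&(im.max(2)<90)
    p=W[b]; q=p[p[:,2]>np.percentile(p[:,2],50)-8]
    r=cv2.minAreaRect(q[:,:2].astype(np.float32))
    print(n,b.sum(),"med",np.median(p,0),"rect",r,"z pct",np.percentile(p[:,2],[5,50,95]), np.linalg.eigh(np.cov(q[:,:2].T))[1][:,1],q.mean(0))
    t=m&(W[...,2]>85)&(W[...,2]<128)&(im.min(2)>90)
    p=W[t]; A=np.c_[p[:,:2],np.ones(len(p))]
    for _ in range(5):
        c=np.linalg.lstsq(A,p[:,2],rcond=None)[0]; e=abs(A@c-p[:,2]);k=e<4;A,p=A[k],p[k]
    r=cv2.minAreaRect(p[:,:2].astype(np.float32))
    print(" door rect",r,cv2.boxPoints(r).round(),"plane",c,p[:,2].min(),p[:,2].max())
c=cv2.imread("pics/top0.png")[210:350,140:280]; cv2.imwrite("pics/topc.png",cv2.resize(c,None,fx=4,fy=4,interpolation=cv2.INTER_CUBIC))
E
```

```text
top 410 med [532.52055606 221.71272757 171.04735596] rect ((533.0245971679688, 222.4429168701172), (16.095640182495117, 88.62335968017578), 1.2867262363433838) z pct [159.15491984 171.04735596 175.46459326] [-0.01949928  0.99980987] [533.43092277 222.17916856 171.45255076]
 door rect ((574.2930297851562, 234.80609130859375), (204.5294647216797, 164.92733764648438), 14.002254486083984) [[455. 290.]
 [495. 130.]
 [693. 180.]
 [654. 340.]] plane [-6.20719351e-02 -1.54437309e-02  1.50829314e+02] 101.24652183170662 121.89915544230178
scene 228 med [540.47093241 214.09223731 166.91370105] rect ((537.7687377929688, 221.45889282226562), (12.007989883422852, 86.15480041503906), 1.29978346824646) z pct [151.5594637  166.91370105 171.8895997 ] [-0.01036812  0.99994625] [539.08661423 217.42001086 167.58834702]
 door rect ((576.5725708007812, 234.67776489257812), (211.42770385742188, 172.4733123779297), 13.92802906036377) [[453. 293.]
 [495. 126.]
 [700. 176.]
 [658. 344.]] plane [-6.18111199e-02 -1.39469963e-02  1.48723359e+02] 99.08214531487322 120.04366744382446
```

View pics/topc.png

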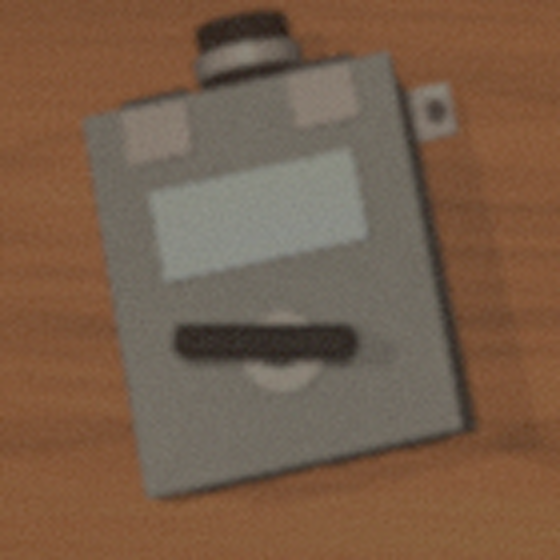

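```bash
for i in 1; do python3 -m jog '[{"hand":85,"dx":28,"dy":23},{"hand":85,"dx":28,"dy":23},{"hand":85,"dx":28,"dy":23},{"hand":85,"dx":28,"dy":23},{"hand":85,"dx":28,"dy":23}]'; done; python3 -m jog '[{"dx":28,"dy":23},{"dx":28,"dy":23},{"dx":28,"dy":23},{"dx":28,"dy":23},{"dx":28,"dy":23}]'
```

```text
$[0]: bad value
$[0]: bad value
```

```bash
python3 -m jog '[{"hand":85,"dx":28,"dy":23,"dz":0,"rx":0,"ry":0,"rz":0}]'; python3 -m jog --help | head -30
```

```text
clock: 0.18
position: [166.9, -576.0, 229.3]
ee_rot: [0.616, 0.788, -0.0, -0.001]
contact_force: [1.3, -0.4, -0.2]
gripper_width: 85.1invalid input: not JSON, or not a number
```

All seven keys are needed in each row.

```bash
python3 -m jog '[{"hand":85,"dx":28,"dy":23,"dz":0,"rx":0,"ry":0,"rz":0},{"hand":85,"dx":28,"dy":23,"dz":0,"rx":0,"ry":0,"rz":0},{"hand":85,"dx":28,"dy":23,"dz":0,"rx":0,"ry":0,"rz":0},{"hand":85,"dx":28,"dy":23,"dz":0,"rx":0,"ry":0,"rz":0},{"hand":85,"dx":28,"dy":23,"dz":0,"rx":0,"ry":0,"rz":0}]'
python3 -m jog '[{"hand":85,"dx":28,"dy":23,"dz":0,"rx":0,"ry":0,"rz":0},{"hand":85,"dx":28,"dy":23,"dz":0,"rx":0,"ry":0,"rz":0},{"hand":85,"dx":28,"dy":23,"dz":0,"rx":0,"ry":0,"rz":0},{"hand":85,"dx":28,"dy":23,"dz":0,"rx":0,"ry":0,"rz":0},{"hand":85,"dx":28,"dy":23,"dz":0,"rx":0,"ry":0,"rz":0}]'
```

```text
clock: 0.6
position: [245.6, -407.6, 230.9]
ee_rot: [0.615, 0.789, 0.0, -0.0]
contact_force: [1.1, -1.0, 0.1]
gripper_width: 85.0
clock: 1.02
position: [322.8, -243.8, 231.2]
ee_rot: [0.615, 0.789, 0.0, -0.0]
contact_force: [0.0, 0.6, 0.4]
gripper_width: 84.7
```

```bash
python3 -m jog '[{"hand":85,"dx":28,"dy":23,"dz":0,"rx":0,"ry":0,"rz":0},{"hand":85,"dx":28,"dy":23,"dz":0,"rx":0,"ry":0,"rz":0},{"hand":85,"dx":28,"dy":23,"dz":0,"rx":0,"ry":0,"rz":0},{"hand":85,"dx":28,"dy":23,"dz":0,"rx":0,"ry":0,"rz":0},{"hand":85,"dx":28,"dy":23,"dz":0,"rx":0,"ry":0,"rz":0}]'
python3 -m jog '[{"hand":85,"dx":28,"dy":23,"dz":0,"rx":0,"ry":0,"rz":0},{"hand":85,"dx":28,"dy":23,"dz":0,"rx":0,"ry":0,"rz":0},{"hand":85,"dx":28,"dy":23,"dz":0,"rx":0,"ry":0,"rz":0},{"hand":85,"dx":28,"dy":23,"dz":0,"rx":0,"ry":0,"rz":0},{"hand":85,"dx":28,"dy":23,"dz":0,"rx":0,"ry":0,"rz":0}]'
python3 -m jog '[{"hand":85,"dx":0,"dy":0,"dz":0,"rx":0,"ry":0,"rz":-0.12},{"hand":85,"dx":0,"dy":0,"dz":0,"rx":0,"ry":0,"rz":-0.12},{"hand":85,"dx":0,"dy":0,"dz":0,"rx":0,"ry":0,"rz":-0.12},{"hand":85,"dx":0,"dy":0,"dz":0,"rx":0,"ry":0,"rz":-0.12},{"hand":85,"dx":0,"dy":0,"dz":0,"rx":0,"ry":0,"rz":-0.12}]'
python3 -m jog '[{"hand":85,"dx":0,"dy":0,"dz":0,"rx":0,"ry":0,"rz":-0.12},{"hand":85,"dx":0,"dy":0,"dz":0,"rx":0,"ry":0,"rz":-0.12},{"hand":85,"dx":0,"dy":0,"dz":0,"rx":0,"ry":0,"rz":-0.12},{"hand":85,"dx":0,"dy":0,"dz":0,"rx":0,"ry":0,"rz":-0.12},{"hand":85,"dx":0,"dy":0,"dz":0,"rx":0,"ry":0,"rz":-0.12}]'
python3 - <<'E'
from bench import arm
print(arm.read_state())
E
```

```text
clock: 1.43
position: [400.1, -79.9, 231.3]
ee_rot: [0.615, 0.789, 0.0, -0.0]
contact_force: [0.2, -0.8, -0.7]
gripper_width: 84.8
clock: 1.85
position: [477.5, 83.9, 231.1]
ee_rot: [0.614, 0.789, -0.0, -0.0]
contact_force: [1.1, -0.1, -0.9]
gripper_width: 84.9
clock: 2.27
position: [477.1, 82.2, 230.8]
ee_rot: [0.351, 0.936, -0.0, -0.0]
contact_force: [-0.1, 0.7, -0.2]
gripper_width: 84.8
clock: 2.68
position: [477.0, 82.1, 230.9]
ee_rot: [0.059, 0.998, -0.0, -0.001]
contact_force: [-0.2, -0.1, 0.4]
gripper_width: 85.0
{'clock': 2.6833, 'joints': array([ 5.06593550e-01,  1.44237403e-01, -3.25737221e-01, -3.18894455e-04,
       -1.10184657e+00, -6.24643632e-01]), 'joint_vel': array([-1.64244129e-03,  4.40388030e-04, -1.18462649e-03,  1.89955773e-03,
        1.09490732e-03,  1.42626827e+00]), 'joint_efforts': array([ 3.13982840e-03, -2.58763844e+01,  1.80830383e+01,  4.01795313e+00,
       -2.34075233e-03, -9.48512256e-01]), 'position': array([477.04147856,  82.0513717 , 230.87081184]), 'ee_rot': array([ 5.90627748e-02,  9.98254129e-01, -1.54582980e-04, -5.08836134e-04]), 'contact_force': array([-0.22612062, -0.14350469,  0.4354168 ]), 'wrist_torque': array([ 0.0183844 , -0.0262285 ,  0.01006629]), 'gripper_width': 85.00234863243733}
```

```bash
cat >> h.py <<'E'
from scipy.spatial.transform import Rotation as Ro
phi=np.radians(14.0); ax=np.array([np.cos(phi),np.sin(phi),0]); ac=np.array([-ax[1],ax[0],0])
C0=np.array([535.5,220.8,159.5]); TH0=0.22
H=C0+145*ax; H[2]=98   # hinge line point (approx height)
def pose(th,up=0):
    # door opening relative to the start; opening lifts the front
    d0=0.08-0.051*TH0; d=0.08-0.051*th
    Rd=Ro.from_rotvec(ac*(d-d0))      # sign checked by the handle sinking
    C=H+Rd.apply(C0-H)
    n=Ro.from_rotvec(ac*d).apply([0,0,1])
    b=Ro.from_rotvec(ac*d).apply(Ro.from_rotvec([0,0,-th]).apply(ac)) # bar direction
    z=-n; x=np.cross(b,z); x/=np.linalg.norm(x)
    if x[0]>0 and th<0.3: x=-x
    y=np.cross(z,x); 
    return C+z*(19-up), np.c_[x,y,z], C
def delta(p,q,P,R):
    R0=Ro.from_quat(q); return R0.inv().apply(P-p), (R0.inv()*Ro.from_matrix(R)).as_rotvec()
E
python3 - <<'E'
from h import *
from bench import arm
s=arm.read_state()
for th in (.22,1.57): P,R,C=pose(th);print(P,R,C)
print(delta(s["position"],s["ee_rot"],*pose(.22,60)[:2]))
E
```

```text
[534.23299766 220.48410084 140.54492383] [[-0.99746477 -0.02484435 -0.06668433]
 [-0.02378547  0.99957882 -0.01662627]
 [ 0.06706932 -0.014998   -0.99763559]] [535.5 220.8 159.5]
[531.72936983 219.85987631 130.37892814] [[-2.42694491e-01  9.70102767e-01  6.79207008e-05]
 [ 9.70102770e-01  2.42694491e-01  1.69345327e-05]
 [-5.57428697e-08  6.99999777e-05 -9.99999998e-01]] [531.72807934 219.85955455 149.37892809]
(array([-44.35446497, 145.68453026,  30.36980166]), array([ 0.01947121,  0.06491654, -0.14248563]))
```

```bash
python3 -m jog '[{"hand":85,"dx":-11,"dy":36.4,"dz":7,"rx":0,"ry":0,"rz":0},{"hand":85,"dx":-11,"dy":36.4,"dz":7,"rx":0,"ry":0,"rz":0},{"hand":85,"dx":-11,"dy":36.4,"dz":7,"rx":0,"ry":0,"rz":0},{"hand":85,"dx":-11,"dy":36.4,"dz":7,"rx":0,"ry":0,"rz":0},{"hand":85,"dx":0,"dy":0,"dz":0,"rx":0,"ry":0,"rz":0}]'
python3 -m jog '[{"hand":85,"dx":0,"dy":0,"dz":0,"rx":0.010,"ry":0.032,"rz":-0.071},{"hand":85,"dx":0,"dy":0,"dz":0,"rx":0.010,"ry":0.032,"rz":-0.071},{"hand":85,"dx":0,"dy":0,"dz":0,"rx":0,"ry":0,"rz":0},{"hand":85,"dx":0,"dy":0,"dz":0,"rx":0,"ry":0,"rz":0}]'
python3 - <<'E'
from h import *
from bench import arm
s=arm.read_state(); print(s["position"],s["joints"])
print(delta(s["position"],s["ee_rot"],*pose(.22,0)[:2]))
for n in ("scene","top"):
    d=arm.get_image(n); np.savez(f"pics/{n}1.npz",**d)
    c=d["img"][200:360,130:290] if n=="top" else d["img"][80:260,280:460]
    cv2.imwrite(f"pics/{n}1.png",cv2.resize(c[:,:,::-1],None,fx=3,fy=3))
E
```

```text
clock: 3.1
position: [540.6, 225.8, 200.2]
ee_rot: [0.06, 0.998, -0.001, -0.001]
contact_force: [0.3, -0.9, -0.5]
gripper_width: 85.0
clock: 3.43
position: [539.1, 221.1, 202.6]
ee_rot: [-0.008, 0.999, -0.008, -0.033]
contact_force: [-0.7, -0.3, -0.2]
gripper_width: 85.2
[539.10430398 221.12871592 202.55753242] [ 0.65300726  0.36842295 -0.08279668 -0.02839671 -1.18195572 -0.6255464 ]
(array([ 0.8016445 ,  0.41950946, 62.20040319]), array([-0.00030873,  0.00133423, -0.00849192]))
```

View pics/scene1.png

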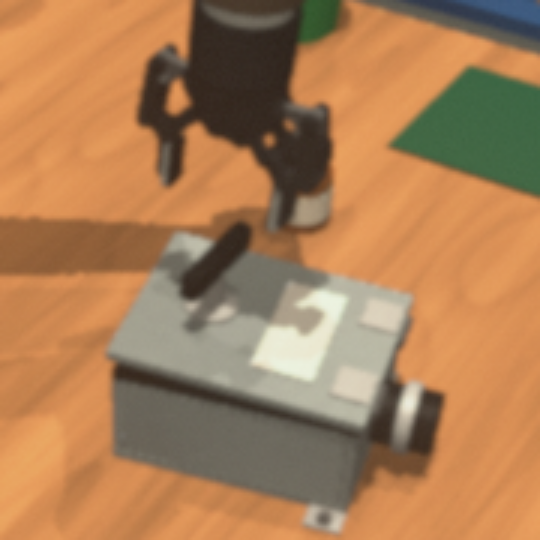

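View pics/top1.png

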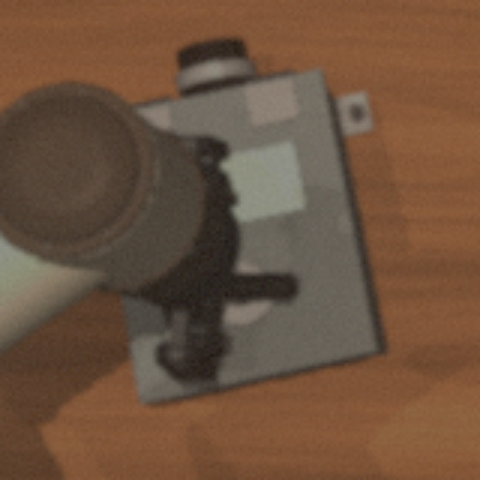

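In both views the fingers straddle the bar, with one on its front side and one on its hinge side. I'll go down and close.

```bash
python3 -m jog '[{"hand":60,"dx":0.2,"dy":0.1,"dz":15,"rx":0,"ry":0,"rz":-0.008},{"hand":60,"dx":0.2,"dy":0.1,"dz":15,"rx":0,"ry":0,"rz":0},{"hand":60,"dx":0.2,"dy":0.1,"dz":15,"rx":0,"ry":0,"rz":0},{"hand":60,"dx":0.2,"dy":0.1,"dz":15,"rx":0,"ry":0,"rz":0},{"hand":60,"dx":0,"dy":0,"dz":0,"rx":0,"ry":0,"rz":0}]'
python3 -m jog '[{"hand":30,"dx":0,"dy":0,"dz":0,"rx":0,"ry":0,"rz":0},{"hand":30,"dx":0,"dy":0,"dz":0,"rx":0,"ry":0,"rz":0},{"hand":30,"dx":0,"dy":0,"dz":0,"rx":0,"ry":0,"rz":0},{"hand":25,"dx":0,"dy":0,"dz":0,"rx":0,"ry":0,"rz":0},{"hand":25,"dx":0,"dy":0,"dz":0,"rx":0,"ry":0,"rz":0}]'
python3 - <<'E'
from h import *
from bench import arm
s=arm.read_state(); print(s["position"],s["contact_force"],s["wrist_torque"])
print(delta(s["position"],s["ee_rot"],*pose(.22,0)[:2]))
d=arm.get_image("scene")
c=d["img"][80:260,280:460]
cv2.imwrite(f"pics/s2.png",cv2.resize(c[:,:,::-1],None,fx=3,fy=3))
E
```

```text
clock: 3.95
position: [532.0, 219.2, 140.7]
ee_rot: [-0.012, 0.999, -0.009, -0.035]
contact_force: [-0.8, -0.7, -1.0]
gripper_width: 60.0
clock: 4.37
position: [534.7, 220.8, 144.3]
ee_rot: [-0.013, 0.999, -0.007, -0.032]
contact_force: [0.1, 0.5, 0.3]
gripper_width: 25.1
[534.72861082 220.78908356 144.29965518] [0.06253982 0.51369688 0.2687581 ] [ 0.00117336 -0.09332177 -0.05410876]
(array([ 0.26206081, -0.23916377,  3.78295906]), array([0.0008864 , 0.00314248, 0.00163137]))
```

View pics/s2.png

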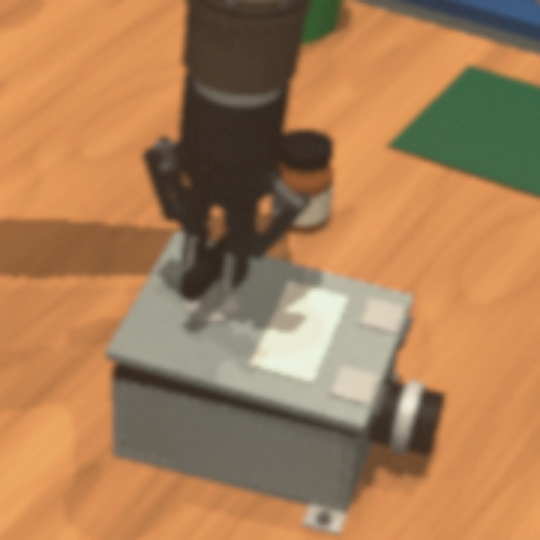

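```bash
python3 -m jog '[{"hand":20,"dx":0,"dy":0,"dz":3,"rx":0,"ry":0,"rz":0},{"hand":10,"dx":0,"dy":0,"dz":0,"rx":0,"ry":0,"rz":0},{"hand":10,"dx":0,"dy":0,"dz":0,"rx":0,"ry":0,"rz":0},{"hand":10,"dx":0,"dy":0,"dz":0,"rx":0,"ry":0,"rz":0},{"hand":10,"dx":0,"dy":0,"dz":0,"rx":0,"ry":0,"rz":0}]'
python3 - <<'E'
from h import *
from bench import arm
s=arm.read_state(); print(s["position"],s["contact_force"],s["wrist_torque"])
R=Ro.from_quat(s["ee_rot"]); print("tool force",R.inv().apply(s["contact_force"]), delta(s["position"],s["ee_rot"],*pose(.22,0)[:2]))
# rows: 12 steps relative
N=12; ths=np.linspace(.22,1.57,N+1)
for a,b in zip(ths[:-1],ths[1:]):
    P0,R0,_=pose(a);P1,R1,_=pose(b); d,r=delta(P0,Ro.from_matrix(R0).as_quat(),P1,R1); print(d.round(2),r.round(4))
E
```

```text
clock: 4.83
position: [533.4, 220.4, 140.7]
ee_rot: [-0.013, 0.999, -0.008, -0.033]
contact_force: [-5.5, 0.0, 4.6]
gripper_width: 15.2
[533.41311633 220.40332858 140.68365061] [-5.48103229  0.01905736  4.55066752] [ 0.2180101   1.46795022 -0.14479812]
tool force [ 5.77058628  0.09444257 -4.17637014] (array([-0.82910067,  0.06119767,  0.082593  ]), array([-0.00034495,  0.00027951,  0.00154418]))
[ 0.18 -0.04  0.85] [-0.0016 -0.0055  0.1125]
[ 0.17 -0.06  0.85] [-0.0022 -0.0053  0.1125]
[ 0.17 -0.08  0.85] [-0.0028 -0.005   0.1125]
[ 0.16 -0.1   0.85] [-0.0033 -0.0047  0.1125]
[ 0.14 -0.11  0.85] [-0.0038 -0.0043  0.1125]
[ 0.13 -0.13  0.85] [-0.0043 -0.0038  0.1125]
[ 0.11 -0.14  0.85] [-0.0047 -0.0033  0.1125]
[ 0.1  -0.16  0.85] [-0.005  -0.0028  0.1125]
[ 0.08 -0.17  0.85] [-0.0053 -0.0022  0.1125]
[ 0.06 -0.17  0.85] [-0.0055 -0.0016  0.1125]
[ 0.04 -0.18  0.85] [-0.0057 -0.001   0.1125]
[ 0.02 -0.18  0.85] [-0.0057 -0.0003  0.1125]
```

The grip is sound, at 15 mm opening with about 6 N sideways. Now I'll turn, following the door as it sinks.

```bash
python3 -m jog '[{"hand":10,"dx":0.18,"dy":-0.04,"dz":0.85,"rx":-0.0016,"ry":-0.0055,"rz":0.1125},{"hand":10,"dx":0.17,"dy":-0.06,"dz":0.85,"rx":-0.0022,"ry":-0.0053,"rz":0.1125},{"hand":10,"dx":0.17,"dy":-0.08,"dz":0.85,"rx":-0.0028,"ry":-0.005,"rz":0.1125},{"hand":10,"dx":0,"dy":0,"dz":0,"rx":0,"ry":0,"rz":0}]'
python3 - <<'E'
from h import *
from bench import arm
s=arm.read_state(); print(s["joints"],s["contact_force"],s["wrist_torque"])
print(delta(s["position"],s["ee_rot"],*pose(.5575,0)[:2]))
E
```

```text
clock: 5.17
position: [531.1, 220.4, 138.3]
ee_rot: [0.157, 0.987, -0.01, -0.025]
contact_force: [-10.7, 2.5, 8.7]
gripper_width: 14.9
[ 0.66298538  0.40844129 -0.19700609 -0.02606208 -1.01466966 -0.96365365] [-10.65648508   2.54693937   8.74434699] [ 0.63193322  2.80364439 -0.16635937]
(array([-2.39513695,  0.71337043,  0.13120514]), array([-0.00103593, -0.00212256, -0.00181273]))
```

```bash
python3 -m jog '[{"hand":10,"dx":0.8,"dy":-0.3,"dz":0.85,"rx":-0.0033,"ry":-0.0047,"rz":0.1125},{"hand":10,"dx":0.8,"dy":-0.4,"dz":0.85,"rx":-0.0038,"ry":-0.0043,"rz":0.1125},{"hand":10,"dx":0.7,"dy":-0.5,"dz":0.85,"rx":-0.0043,"ry":-0.0038,"rz":0.1125},{"hand":10,"dx":0.11,"dy":-0.14,"dz":0.85,"rx":-0.0047,"ry":-0.0033,"rz":0.1125},{"hand":10,"dx":0,"dy":0,"dz":0,"rx":0,"ry":0,"rz":0}]'
python3 - <<'E'
from h import *
from bench import arm
s=arm.read_state(); print(s["joints"],s["contact_force"],s["wrist_torque"])
print(delta(s["position"],s["ee_rot"],*pose(1.0075,0)[:2]))
E
```

```text
clock: 5.58
position: [528.2, 221.3, 135.0]
ee_rot: [0.373, 0.928, -0.008, -0.013]
contact_force: [-11.8, 5.9, 8.4]
gripper_width: 15.3
[ 0.67185987  0.39711762 -0.22789373 -0.01692085 -0.97212306 -1.42668421] [-11.80882407   5.92590129   8.38672725] [ 1.45661665  3.11382066 -0.08850546]
(array([-4.03227841,  2.26291352,  0.21967484]), array([ 5.88689472e-05, -2.12555636e-03, -1.36418648e-03]))
```

```bash
python3 -m jog '[{"hand":10,"dx":0.9,"dy":-0.4,"dz":0.7,"rx":-0.005,"ry":-0.0028,"rz":0.1125},{"hand":10,"dx":0.9,"dy":-0.5,"dz":0.7,"rx":-0.0053,"ry":-0.0022,"rz":0.1125},{"hand":10,"dx":0.9,"dy":-0.6,"dz":0.7,"rx":-0.0055,"ry":-0.0016,"rz":0.1125},{"hand":10,"dx":0.04,"dy":-0.18,"dz":0.8,"rx":-0.0057,"ry":-0.001,"rz":0.1125},{"hand":10,"dx":0,"dy":0,"dz":0,"rx":0,"ry":0,"rz":0}]'
python3 - <<'E'
from h import *
from bench import arm
s=arm.read_state(); print(s["joints"],s["contact_force"],s["wrist_torque"])
print(delta(s["position"],s["ee_rot"],*pose(1.4575,0)[:2]))
E
```

```text
clock: 6.0
position: [526.1, 222.9, 131.6]
ee_rot: [0.571, 0.821, -0.001, -0.002]
contact_force: [-8.1, 6.0, 4.8]
gripper_width: 15.4
[ 0.68201165  0.38721879 -0.25807952 -0.00507199 -0.928614   -1.89338637] [-8.10848219  5.95417409  4.84734825] [ 1.64540701  2.23623075 -0.0403059 ]
(array([-4.82665249,  4.43799712,  0.38151964]), array([ 0.00138765, -0.0022188 , -0.00125829]))
```

```bash
python3 -m jog '[{"hand":10,"dx":0.4,"dy":-0.4,"dz":0.7,"rx":-0.0057,"ry":-0.0003,"rz":0.1125},{"hand":10,"dx":0,"dy":0,"dz":0,"rx":0,"ry":0,"rz":0.04},{"hand":10,"dx":0,"dy":0,"dz":0,"rx":0,"ry":0,"rz":0.04},{"hand":10,"dx":0,"dy":0,"dz":0,"rx":0,"ry":0,"rz":0}]'
python3 - <<'E'
from h import *
from bench import arm
s=arm.read_state(); print(s["joints"],s["contact_force"],s["wrist_torque"])
print(delta(s["position"],s["ee_rot"],*pose(1.57,0)[:2]))
for n in ("scene","top"):
    d=arm.get_image(n); np.savez(f"pics/{n}3.npz",**d)
    c=d["img"][200:360,130:290] if n=="top" else d["img"][80:260,280:460]
    cv2.imwrite(f"pics/{n}3.png",cv2.resize(c[:,:,::-1],None,fx=3,fy=3))
E
```

```text
clock: 6.33
position: [525.7, 223.5, 130.8]
ee_rot: [0.643, 0.766, 0.001, -0.0]
contact_force: [-8.1, 7.0, 3.5]
gripper_width: 15.4
[ 6.84989096e-01  3.85506517e-01 -2.64740410e-01 -1.20411300e-03
 -9.19105892e-01 -2.08068288e+00] [-8.13647581  6.99726246  3.47247936] [2.27275354 2.78999312 1.99317973]
(array([-4.5963089 ,  5.35419093,  0.45590025]), array([ 0.00077604, -0.00150978, -0.07076956]))
```

View pics/scene3.png

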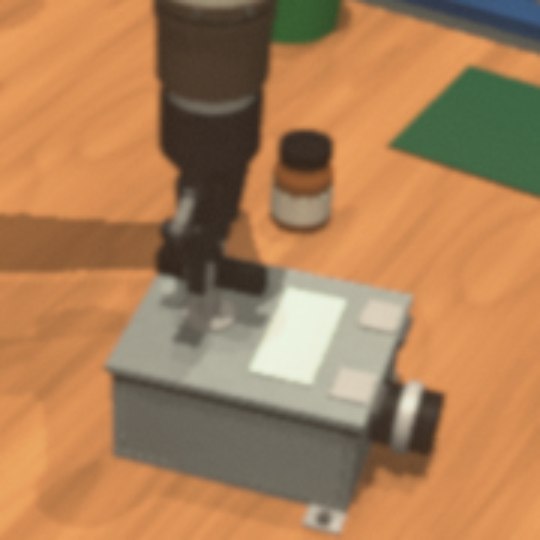

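The wrist moment rose to 2 N m, so the hard stop is reached, and the door has closed on its box. I'll let go, rise and check.

```bash
python3 -m jog '[{"hand":45,"dx":0,"dy":0,"dz":0,"rx":0,"ry":0,"rz":0},{"hand":45,"dx":0,"dy":0,"dz":0,"rx":0,"ry":0,"rz":0},{"hand":45,"dx":0,"dy":0,"dz":0,"rx":0,"ry":0,"rz":0},{"hand":45,"dx":0,"dy":0,"dz":0,"rx":0,"ry":0,"rz":0},{"hand":45,"dx":0,"dy":0,"dz":0,"rx":0,"ry":0,"rz":0}]'
python3 -m jog '[{"hand":45,"dx":0,"dy":0,"dz":-20,"rx":0,"ry":0,"rz":0},{"hand":45,"dx":0,"dy":0,"dz":-30,"rx":0,"ry":0,"rz":0},{"hand":45,"dx":0,"dy":0,"dz":-30,"rx":0,"ry":0,"rz":0},{"hand":45,"dx":0,"dy":0,"dz":-30,"rx":0,"ry":0,"rz":0},{"hand":45,"dx":0,"dy":0,"dz":0,"rx":0,"ry":0,"rz":0}]'
python3 -m jog '[{"hand":45,"dx":-30,"dy":-25,"dz":0,"rx":0,"ry":0,"rz":0},{"hand":45,"dx":-30,"dy":-25,"dz":0,"rx":0,"ry":0,"rz":0},{"hand":45,"dx":-30,"dy":-25,"dz":0,"rx":0,"ry":0,"rz":0},{"hand":45,"dx":-30,"dy":-25,"dz":0,"rx":0,"ry":0,"rz":0},{"hand":45,"dx":-30,"dy":-25,"dz":0,"rx":0,"ry":0,"rz":0}]'
python3 - <<'E'
from h import *
from bench import arm
for n in ("scene","top"):
    d=arm.get_image(n); np.savez(f"pics/{n}4.npz",**d); cv2.imwrite(f"pics/{n}4.png",d["img"][:,:,::-1])
E
```

```text
clock: 6.85
position: [527.4, 221.1, 131.0]
ee_rot: [0.646, 0.763, 0.001, 0.001]
contact_force: [-1.0, 0.4, -0.3]
gripper_width: 44.9
clock: 7.27
position: [530.2, 222.5, 248.4]
ee_rot: [0.646, 0.764, 0.007, 0.003]
contact_force: [0.7, 1.3, 1.0]
gripper_width: 45.3
clock: 7.68
position: [427.3, 51.1, 240.8]
ee_rot: [0.646, 0.764, 0.001, 0.001]
contact_force: [0.8, -1.1, 1.5]
gripper_width: 44.8
```

View pics/top4.png

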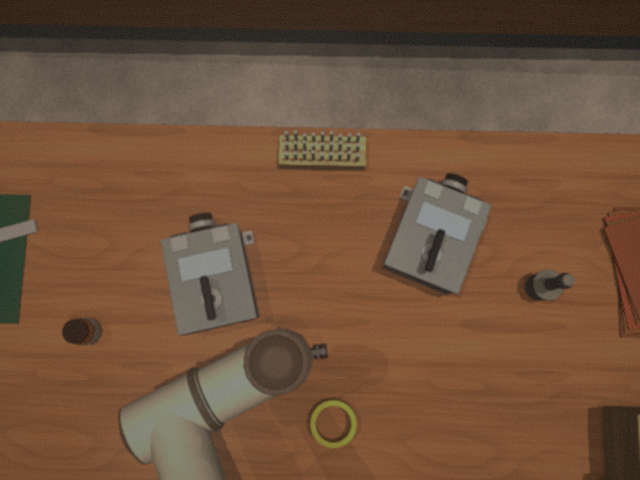

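View pics/scene4.png

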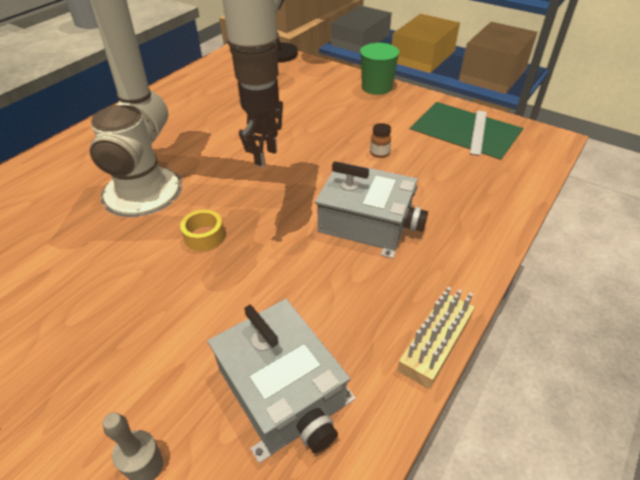

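In the top view the slack box's bar at (207,297) now lies along its box, the other bar at (435,250) hasn't moved, and the gripper is clear. I'll check the angle and heights.

```bash
python3 - <<'E'
from h import *
for n,box,k in (("top",(150,265,205,345),4),("top",(375,495,165,300),0),("top",(375,495,165,300),4)):
    d=dict(np.load(f"pics/{n}{k}.npz"));W=cloud(d);x0,x1,y0,y1=box
    m=np.zeros((480,640),bool);m[y0:y1,x0:x1]=1
    im=d["img"].astype(int)
    b=m&(W[...,2]>135)&(W[...,2]<185)&(im.max(2)<90)
    p=W[b]; q=p[p[:,2]>np.percentile(p[:,2],50)-8]
    v=np.linalg.eigh(np.cov(q[:,:2].T))[1][:,1]; v*=np.sign(v[0])
    print(k,q.mean(0),"bar deg",np.degrees(np.arctan2(v[1],v[0])),cv2.minAreaRect(q[:,:2].astype(np.float32))[1:])
    t=m&(W[...,2]>85)&(W[...,2]<128)&(im.min(2)>90)
    p=W[t]; A=np.c_[p[:,:2],np.ones(len(p))]
    for _ in range(5):
        c=np.linalg.lstsq(A,p[:,2],rcond=None)[0]; e=abs(A@c-p[:,2]);kk=e<4;A,p=A[kk],p[kk]
    print(" door",cv2.minAreaRect(p[:,:2].astype(np.float32)),"plane",c,p[:,2].mean())
E
```

```text
4 [528.25501747 221.58925108 161.29619195] bar deg 13.833660098004618 ((89.3292236328125, 16.954504013061523), 14.119160652160645)
 door ((573.5625, 234.34872436523438), (205.69882202148438, 165.13632202148438), 13.920307159423828) plane [4.84672247e-03 1.33502535e-03 1.01678985e+02] 104.77935332766394
0 [ 635.41494518 -237.49416787  161.82280958] bar deg -18.197599418485805 ((17.03480339050293, 88.07103729248047), 71.5133285522461)
 door ((678.8838500976562, -255.17295837402344), (166.05413818359375, 206.8900909423828), 68.7549819946289) plane [ 1.93797165e-03 -6.62325025e-04  1.03578095e+02] 105.06418002219834
4 [ 634.98098273 -237.39289964  161.77834665] bar deg -18.33678001486411 ((16.589818954467773, 88.26519775390625), 71.11206817626953)
 door ((678.7654418945312, -255.528076171875), (166.81768798828125, 206.915771484375), 68.84722900390625) plane [ 2.41355364e-03 -4.24930438e-04  1.03262771e+02] 105.01330282344001
```

The bar stands at 13.8° and its box at 13.9–14.1°. The door is level at about 104 mm, and the other latch is unchanged within measuring noise.

```bash
python3 -m jog '[{"hand":45,"dx":0,"dy":0,"dz":0,"rx":0,"ry":0,"rz":0},{"hand":45,"dx":0,"dy":0,"dz":0,"rx":0,"ry":0,"rz":0}]'; python3 -c "
from bench import arm
print(arm.job_done())"
```

```text
clock: 7.95
position: [429.0, 52.7, 241.3]
ee_rot: [0.646, 0.763, 0.001, 0.001]
contact_force: [0.3, -0.5, 0.2]
gripper_width: 45.4
the job is handed in; nothing more can be done
None
```

The slack door is now tight. I gripped the left box's T-handle and turned it clockwise about 1.35 rad to its hard stop. I then let go, moved the arm clear and handed the job in at about 8 s.

- **At the stop:** the wrist moment about the turning axis rose to about 2 N m, so the handle was hard against its stop.
- **Slack box after release:** the bar lies at 13.8° and the box at about 14°, so they are in line. The door went from a tilt of about 0.064 rad to level within 0.005 rad. Its face is at about 104–105 mm, against 103 mm stated, which is within calibration. The top of the bar sank from 171 to 161 mm.
- **Other box:** its bar measured −18.2° before and −18.3° after, so its latch was not disturbed.
- **One disagreement:** while turning, the handle sat about 5–7 mm from where I had first measured its axis. I corrected for this as I went. The force readings taken between moves stayed under about 16 N.

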